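# Park the transport screw of a slide scanner and draw out its carrier

## Task

The little slide scanner has just been moved to this bench and its slide carrier is still pinned by the spring-loaded transport screw on its lid. Pull the screw's knurled head up against its spring and keep pulling while you turn it anticlockwise until the thread catches, drive it on up to its stop so that it stays parked by itself, then draw the carrier all the way out by its upright pull, ready for slides. Pull with feeling: the scanner only stands on its rubber feet, and no foot may be pulled off the bench nor the scanner dragged about; leave the other things on the bench alone.

Things in the scene. Friction and masses are not known exactly. Their poses are not given: they have to be found in the camera images.
- scanner: Low white slide scanner, 140 (x) x 160 (y) x 56 mm high, 2.2 kg, loose on four rubber feet; a camera cover at its rear left rises to 75 mm. Origin: centre of its underside, on the table; x points to its rear (the carrier's pull is in front, at -x), y to its left, z up. Pulling up on the screw with more than about 14 N begins to tip it; a level push of about 12 N slides it.
- screw_head (a point): Centre of the captive screw's knurled round steel head: 26 mm diameter, 18 mm high, axis upright, at scanner x = +12, y = -42 mm. At rest 83 mm above the table, 27 mm above the lid; it rises with the screw. Under it a steel sleeve of 21 mm diameter, 14.5 mm high, with a flange of 30 mm. Its spring pulls it down: 4 N at rest, 0.3 N more per mm (9 N at the top). Turning it takes up to 0.1 N m.
- screw_nut (a point): Mouth of the screw's sleeve, a fixed point on the screw's axis 70 mm above the table. In it sits the nut: two-start right-hand thread, lead 16 mm per turn (2.55 mm per rad, anticlockwise from above raises the screw), 1.5 mm axial play. At rest the thread is clear of the nut and the screw spins without rising.
- screw_lift (a joint): How far the screw stands above rest, m: 0 pins the carrier, 0.0165 is the stop (parked). Pulled, it meets the nut after 2 to 10 mm, depending on how it stands, and lifts no further by pulling. Kept pulled up against it and turned anticlockwise it climbs along the thread and catches within half a turn, at 8.5 to 10 mm; let go earlier it drops; pulled too little it butts on the thread's end.
- screw (a joint): Turn of the screw, rad, anticlockwise from above positive; its zero has no meaning for the thread. Once caught, the thread holds the screw up when let go, and it has to be driven about 3.4 rad further, in several grasps, up to the stop at 16.5 mm of lift. There it no longer turns, and let go it may settle back by up to 1 mm; pushed down with 25 N or more it may jump the thread.
- carrier (a joint): How far the slide carrier is drawn out to the scanner's front (-x), m: 0 shut, 0.065 at its stop. It is pinned (1 mm of play) by the screw's nose until the screw stands above 9 mm, and then slides with about 2 N.
- pull (a point): Gripping point of the carrier's upright black pull: a tab 10 mm thick (scanner x), 26 mm wide (scanner y), its top 64 mm above the table. This point is 48 mm above the table, 30 mm in front of the housing's front face, on the scanner's middle line. The carrier's plate below has its top 26 mm above the table. It moves with the carrier.
- slide_box: Bystander: flat slide box, 100 x 175 x 36 mm, to the right of the scanner.
- forceps: Bystander: steel forceps, 131 mm long, left of the scanner.
- petri_dish: Bystander: closed petri dish, 91 mm, left of the scanner.
- specimen_jar: Bystander: specimen jar, 46 mm diameter, 52 mm high, behind the scanner.
- balance: Bystander: pocket balance, 142 x 92 x 24 mm.
- notebook: Bystander: lab notebook, 293 x 242 x 24 mm, with a pencil on it.
- ethanol_bottle: Bystander: reagent bottle, 68 mm diameter, 150 mm high.
- tube_rack: Bystander: slatted tube rack, 68 x 176 x 58 mm.

How it is judged:
By the outcome, as a careful person would: the job done as asked, in the order asked, and still so for the second after the job is handed in, with the robot touching nothing.
It also fails if it takes over 72 s, if anything falls off the work surface, if the arm or the gripper's body presses on something with over 40 N, if the wrist force passes 120 N, or if a joint passes its speed limit or range.

## Robot

A 6-joint arm with a two-finger parallel gripper is mounted at the origin on a cart in front of the work surface, level with it; the furniture and walls round the work are solid. World frame = base frame: x ahead of the robot, y to its left, z up, the work surface at z = 0. Lengths are in mm, angles in degrees, forces in N, time in s.
With the tool pointing down it reaches from about 350 to 850 mm from the base axis. Payload 8.1 kg.
Tool frame: the origin (TCP) lies midway between the tips of the shut fingers; the grasp point (between the pads) lies 19 mm behind it; z points along the fingers, y is the line along which they close (so a half turn about z gives the same grasp; the last joint's range is limited). The gripper opens to 85 mm and grips with 20 to 120 N. Pads are 22 mm wide; open, the fingers measure 114 mm over their backs; the gripper's body (76 mm by 85 mm) begins 54 mm behind the grasp point. The pads swing forward as they close: fully open they stand 13 mm farther back than shut.
Start: joints at [65.753, 7.471, 85.268, -0, 87.261, -4.893], TCP at [198.826, 566.104, 231.292] pointing down, gripper open.
Joint ranges: [-169.43, 169.43], [-51.17, 129.36], [1.28, 143.12], [-76.62, 256.62], [0, 156.53], [-152.29, 152.29]. Speed limits (degrees/s): [136.94, 136.94, 159.86, 180, 180, 180].

## Interface

Orientations are given as [roll, pitch, yaw] about the fixed x, y, z axes, in that order (R = Rz(yaw) Ry(pitch) Rx(roll)).
In Python, from bench import r gives the robot as it stands.
- The arm moves only by the tool send_rows, never from a script. Its argument "increments" is a list of rows, each a list of 6 numbers: the shift along the tool's x, y, z in mm, then the turn, a rotation vector about the tool's x, y, z in rad. A call has 1 to 5 rows; each row shifts and turns the commanded pose from where the row before left it, along the tool's axes as they then stand; what a row does not reach is not made up. A row lasts 1/8 s, in which the tool goes at most 62.5 mm and 10.7 degrees, less where a joint would pass 70% of its speed; a pose out of reach is approached as far as the arm can. A call is refused whole if a number of a shift passes 62.5 or a number of a turn 0.188, either way. A call with a gripper value outside its range is refused whole. "grip" is the closure, from -1 (fully open) to 1 (shut), set as the call begins (left out, the last holds). The fingers move at their own pace and stop on an object; "grip_force" is the grip in N (left out, the last holds). Time passes only in rows, so rows that do not move let the fingers close. It gives the time, the measured TCP pose, the force, the opening and the grip force at its end, in the units of the state.
- r.sense(): the state, without advancing time (a new reading comes with each control period).
- r.snapshot(name): name is "scene" or "top"; returns a dict with "img" (400x640x3 uint8, blue, green, red), "z_map" (400x640 float32, mm along the optical axis (not along the pixel's ray), 0 where there is no reading), "fx", "fy", "cx", "cy" (pixels), "view" (4x4, takes a point from world to camera coordinates). Camera axes: x right, y down, z forward; pixel columns grow to the right and rows downward; lengths in mm; the calibration is good to about 2 mm. A picture is of the moment at which its call begins.
- r.hand_in(): hands the job in; it is judged then, once.
The state is a dict: "time": time; "joint_pos": joint angles; "qd": joint speeds; "joint_efforts": joint torques, N m; "tool_pos": TCP position; "tcp_rot": TCP orientation; "ft_force": force on the tool from outside, world axes, zero at the start; "wrist_torque": the same for the moment, N m; "finger_gap": finger opening in mm; "grip_force": force on a finger pad.
Only numpy, scipy, OpenCV 4.12 (cv2) and the standard library are available. Lean on these libraries where they do the work, as an engineer would, in place of code of your own. Each camera call takes 0.05 s, during which the arm holds its last target. There are 200 camera calls.

## Working session

There is one attempt and no reset: what is moved stays moved. The work goes in short steps, Python scripts to look and compute and a tool call to move; the robot and the scene stay as the last step left them, time stands still between calls to the robot, and variables do not carry over. Pictures are saved under pics/ and viewed, at most 10 in all, crops included, and the job is handed in when it is done.

Besides the shell and the picture viewer there is one more tool, called after "Call:" by a JSON object that holds its "name" and its "arguments". send_rows: Moves the arm, as the interface text tells. Its arguments: {"type":"object","properties":{"increments":{"type":"array"},"grip":{"type":"number"},"grip_force":{"type":"number"}},"required":["increments"]}

```bash
ls; mkdir -p pics; python3 - <<'E'
from bench import r
import cv2,numpy as np
s=r.sense();print({k:np.round(v,3).tolist() for k,v in s.items()})
for n in("scene","top"):
    d=r.snapshot(n);cv2.imwrite(f"pics/{n}0.png",d["img"]);np.savez(f"{n}0.npz",**d);print(n,d["fx"],d["cx"],d["cy"],np.round(d["view"],3).tolist())
E
```

```text
pics
{'time': 0.0, 'joint_pos': [65.755, 7.515, 85.331, -0.0, 87.261, -4.895], 'qd': [-0.072, 0.027, 0.0, -0.04, 0.053, 0.036], 'joint_efforts': [0.0, -56.94, -50.055, -0.0, 0.015, -0.0], 'tool_pos': [198.569, 565.599, 230.232], 'tcp_rot': [-179.894, -0.009, 160.65], 'ft_force': [0.352, 0.215, 0.181], 'wrist_torque': [0.013, -0.015, 0.036], 'grip_force': 0.0, 'finger_gap': 85.126}
scene 491.1593045680748 317.8940936136606 199.3765091498201 [[0.689, -0.724, 0.017, -424.498], [-0.347, -0.35, -0.87, 260.168], [0.636, 0.594, -0.492, 1577.931], [0.0, 0.0, 0.0, 1.0]]
top 412.83476051455153 316.5802653847536 199.26589859730743 [[0.006, -1.0, -0.004, 10.958], [-0.99, -0.005, -0.139, 590.344], [0.138, 0.005, -0.99, 1304.394], [0.0, 0.0, 0.0, 1.0]]
```

View pics/top0.png

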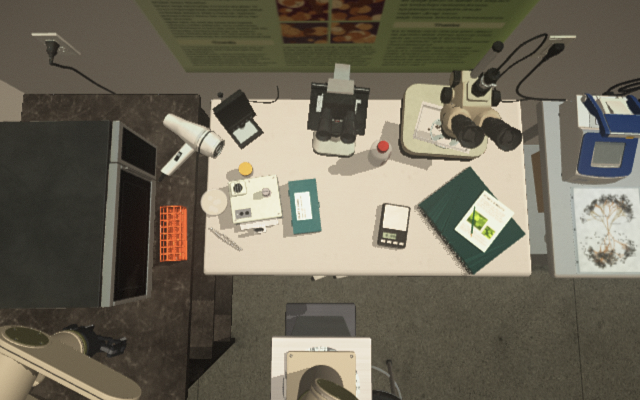

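View pics/scene0.png

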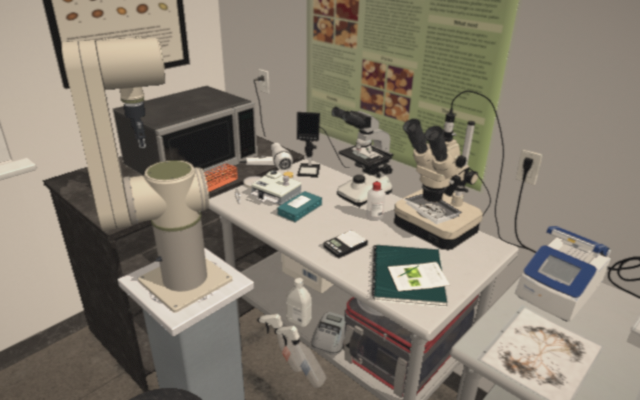

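Top view: the scanner is near px (257,200), with the screw head near (266,193), the pull near (262,228), the forceps front-left, the dish at left, the jar behind and the slide box to the right at (304,206). Next I'll measure them.

```bash
cat > h.py <<'E'
import numpy as np,cv2
def cloud(d):
    z=d["z_map"];v,u=np.mgrid[:z.shape[0],:z.shape[1]]
    P=np.stack([(u-d["cx"])/d["fx"]*z,(v-d["cy"])/d["fy"]*z,z,np.ones_like(z)],-1)
    W=P@np.linalg.inv(d["view"]).T
    W[z<=0]=np.nan
    return W[...,:3]
E
python3 - <<'E'
from h import *
d=np.load("top0.npz");W=cloud(d)
im=cv2.resize(d["img"][150:260,190:340],None,fx=5,fy=5,interpolation=cv2.INTER_CUBIC)
cv2.imwrite("pics/crop0.png",im)
C=W[160:250,195:330];C=C.reshape(-1,3)
lid=C[(C[:,2]>51)&(C[:,2]<60)];
print(len(lid),cv2.minAreaRect(lid[:,:2].astype(np.float32)))
for lo,hi in((70,100),(60,70),(51,60),(33,40),(20,30)):
    m=(W[...,2]>lo)&(W[...,2]<hi);m[:160]=0;m[250:]=0;m[:,:195]=0;m[:,330:]=0
    n,l,st,c=cv2.connectedComponentsWithStats(m.astype(np.uint8))
    for i in range(1,n):
        if st[i,4]>4:
            p=W[l==i];print(lo,hi,st[i].tolist(),np.round(p.mean(0),1),np.round(p.min(0)),np.round(p.max(0)))
print("table",np.nanmedian(W[240:260,260:360,2]))
E
```

```text
1671 ((598.3460693359375, 217.38365173339844), (229.73828125, 160.2686004638672), 8.582039833068848)
70 100 [230, 181, 16, 15, 160] [620.9 267.1  73.8] [598. 242.  70.] [644. 292.  81.]
70 100 [261, 188, 9, 8, 57] [606.7 175.3  91.9] [596. 163.  77.] [619. 190.  99.]
60 70 [241, 181, 7, 8, 18] [636.1 248.1  66.7] [622. 239.  61.] [645. 258.  70.]
60 70 [260, 184, 5, 3, 6] [633.  191.7  61.5] [630. 184.  60.] [636. 197.  63.]
60 70 [229, 187, 4, 6, 10] [616.6 289.8  66.3] [608. 285.  60.] [625. 297.  69.]
60 70 [236, 190, 12, 6, 22] [604.9 252.1  66. ] [599. 238.  61.] [616. 272.  70.]
60 70 [249, 192, 2, 5, 5] [603.5 229.2  61. ] [597. 228.  60.] [610. 232.  63.]
60 70 [261, 195, 6, 3, 8] [596.3 185.7  61.5] [594. 177.  60.] [600. 193.  63.]
60 70 [254, 200, 4, 4, 5] [578.9 209.2  61.2] [574. 205.  60.] [584. 215.  62.]
60 70 [252, 210, 3, 3, 5] [548.4 218.6  61.6] [545. 214.  60.] [552. 221.  62.]
60 70 [259, 211, 5, 5, 6] [542.2 192.2  60.6] [536. 185.  60.] [549. 198.  61.]
60 70 [265, 217, 4, 2, 5] [527.5 173.4  61. ] [526. 169.  60.] [530. 179.  63.]
60 70 [254, 228, 9, 4, 26] [489.9 200.3  63.3] [484. 187.  60.] [494. 212.  66.]
51 60 [238, 162, 14, 14, 88] [689.3 250.4  53.5] [667. 228.  51.] [710. 272.  59.]
51 60 [228, 175, 54, 49, 1577] [583.7 209.6  56.1] [510. 128.  51.] [668. 303.  60.]
33 40 [288, 179, 33, 55, 1177] [569.4  54.5  36.4] [480.   3.  33.] [659. 109.  40.]
20 30 [248, 172, 5, 5, 7] [675.2 235.4  23.4] [669. 230.  20.] [682. 243.  28.]
20 30 [288, 190, 2, 6, 7] [613.6 108.6  24.1] [606. 106.  21.] [623. 109.  28.]
20 30 [240, 218, 38, 16, 261] [509.1 202.4  26.2] [480. 143.  20.] [530. 265.  30.]
table 0.9379765038958112
```

View pics/crop0.png

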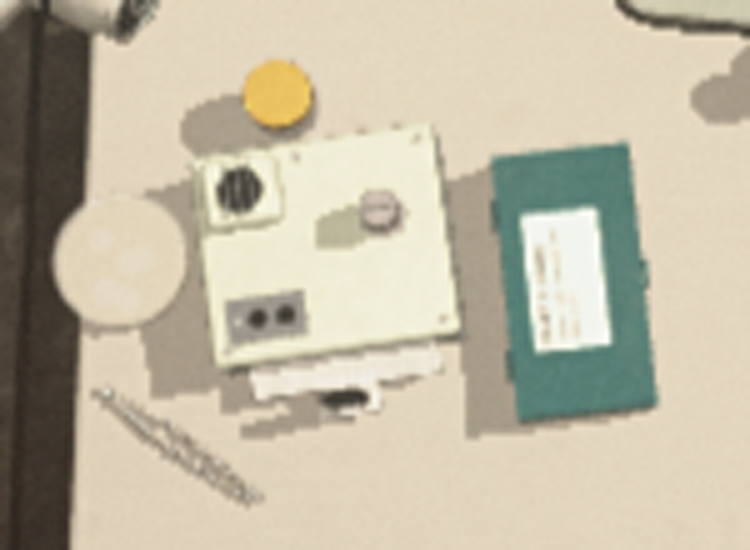

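Crop: head at crop px (380,212), i.e. full (266,192). Pull at crop (345,398), i.e. full (259,229.5). The scanner is yawed about +8°. I'll refine this with a lid fit and check it against the drawing.

```bash
python3 - <<'E'
from h import *
d=np.load("top0.npz");W=cloud(d)
z=W[...,2];m=(z>50)&(z<110);m[:172]=0;m[226:]=0;m[:,:222]=0;m[:,284:]=0
n,l,st,c=cv2.connectedComponentsWithStats(m.astype(np.uint8))
i=1+np.argmax(st[1:,4]);m=(l==i)
# exact corner rect at lid height from image pixels rays: reproject each mask pixel to z=56 plane
p=W[m];k=(p[:,2]<60)
rect=cv2.minAreaRect(p[k][:,:2].astype(np.float32));print(rect)
# fit by trimming: robust edges
best=None
q=p[k][:,:2]
for a in np.arange(4,13,.25):
    R=np.array([[np.cos(np.radians(a)),np.sin(np.radians(a))],[-np.sin(np.radians(a)),np.cos(np.radians(a))]])
    t=q@R.T; e=[np.percentile(t[:,j],x) for j in(0,1) for x in(1,99)]
    A=(e[1]-e[0])*(e[3]-e[2])
    if best is None or A<best[0]: best=(A,a,e,R.T@[(e[0]+e[1])/2,(e[2]+e[3])/2])
print(best)
for nm in("top0","scene0"):
    W=cloud(np.load(nm+".npz"));p=W.reshape(-1,3)
    h=p[(np.hypot(p[:,0]-607,p[:,1]-175)<22)&(p[:,2]>86)&(p[:,2]<100)]
    print(nm,len(h),h.mean(0),np.median(h,0),cv2.minEnclosingCircle(h[:,:2].astype(np.float32)))
    t=p[(np.abs(p[:,0]-490)<15)&(np.abs(p[:,1]-200)<20)&(p[:,2]>56)&(p[:,2]<70)]
    print("pull",len(t),t.mean(0),cv2.minAreaRect(t[:,:2].astype(np.float32)))
a=np.radians(best[1]);c=best[3];X=np.array([np.cos(a),np.sin(a)]);Y=np.array([-X[1],X[0]])
print("pred head",c+12*X-42*Y,"pull",c-100*X)
E
```

```text
((589.2592163085938, 215.71035766601562), (140.6641845703125, 160.2429962158203), 8.954988479614258)
(np.float64(21497.38289168853), np.float64(8.5), [np.float64(545.7759967621766), np.float64(682.976214243102), np.float64(47.58325278613871), np.float64(204.2694686420083)], array([589.01461319, 215.35373873]))
top0 53 [607.24343044 175.64581548  92.65167652] [608.03510744 176.13628507  92.46000596] ((607.5903930664062, 176.41635131835938), 13.16805648803711)
pull 27 [490.03731867 200.6518027   63.16488527] ((489.3484191894531, 199.78457641601562), (25.00904083251953, 9.767940521240234), 89.93578338623047)
scene0 23 [603.0441228  176.15776602  91.21405198] [602.0400273  175.80378005  90.63299791] ((605.9942626953125, 175.80003356933594), 15.94013786315918)
pull 18 [486.95976294 202.2250532   61.33533442] ((487.9551696777344, 203.37527465820312), (28.9764347076416, 14.763762474060059), 72.3359146118164)
pred head [607.09079882 175.5887854 ] pull [490.11302685 200.57279762]
```

Call:
{"name": "send_rows", "arguments": {"increments": [[-16.6, -47.2, 0, 0, 0, 0], [-16.6, -47.2, 0, 0, 0, 0], [-16.6, -47.2, 0, 0, 0, 0], [-16.6, -47.2, 0, 0, 0, 0], [-16.6, -47.2, 0, 0, 0, 0]], "grip": -1}}

```text
time: 0.72
tool_pos: [198.6, 314.3, 230.8]
tcp_rot: [-180.0, 0.0, 160.7]
ft_force: [0.8, -0.8, 0.8]
finger_gap: 85.9
grip_force: 0.0
```

Call:
{"name": "send_rows", "arguments": {"increments": [[-54, 0.4, 0, 0, 0, 0], [-54, 0.4, 0, 0, 0, 0], [-54, 0.4, 0, 0, 0, 0], [-54, 0.4, 0, 0, 0, 0]]}}

```text
time: 1.23
tool_pos: [404.7, 244.9, 231.1]
tcp_rot: [180.0, -0.0, 160.6]
ft_force: [0.0, 0.1, 0.0]
finger_gap: 85.6
grip_force: 0.0
```

Call:
{"name": "send_rows", "arguments": {"increments": [[-54, 0.4, 0, 0, 0, 0], [-54, 0.4, 0, 0, 0, 0], [-54, 0.4, 0, 0, 0, 0], [-54, 0.4, 0, 0, 0, 0]]}}

```text
time: 1.72
tool_pos: [608.9, 174.9, 230.6]
tcp_rot: [-180.0, -0.0, 160.6]
ft_force: [0.4, 0.9, 0.8]
finger_gap: 85.4
grip_force: 0.0
```

Call:
{"name": "send_rows", "arguments": {"increments": [[0, 0, 0, 0, 0, 0.187], [0, 0, 0, 0, 0, 0.187], [0, 0, 0, 0, 0, 0.187], [0, 0, 0, 0, 0, 0.187], [0, 0, 0, 0, 0, 0.187]]}}

```text
time: 2.35
tool_pos: [607.3, 175.7, 230.6]
tcp_rot: [-179.9, -0.0, 106.7]
ft_force: [0.8, -1.0, 0.0]
finger_gap: 85.3
grip_force: 0.0
```

Call:
{"name": "send_rows", "arguments": {"increments": [[0, 0, 0, 0, 0, 0.187], [0, 0, 0, 0, 0, 0.187], [0, 0, 0, 0, 0, 0.187], [0, 0, 0, 0, 0, 0.187], [0, 0, 0, 0, 0, 0.187]]}}

```text
time: 2.98
tool_pos: [607.2, 175.7, 230.6]
tcp_rot: [-180.0, 0.1, 53.2]
ft_force: [0.4, -0.5, -0.3]
finger_gap: 85.2
grip_force: 0.0
```

Call:
{"name": "send_rows", "arguments": {"increments": [[0, 0, 0, 0, 0, 0.187], [0, 0, 0, 0, 0, 0.187], [0, 0, 0, 0, 0, 0.187], [0, 0, 0, 0, 0, 0.187]]}}

```text
time: 3.48
tool_pos: [607.2, 175.7, 230.6]
tcp_rot: [180.0, 0.1, 10.3]
ft_force: [-0.4, 0.6, -0.6]
finger_gap: 85.2
grip_force: 0.0
```

Call:
{"name": "send_rows", "arguments": {"increments": [[0, 0, 0, 0, 0, 0.187], [0, 0, 0, 0, 0, 0.187], [0, 0, 0, 0, 0, 0.187], [0, 0, 0, 0, 0, 0.187], [0, 0, 0, 0, 0, 0]]}}

```text
time: 4.1
tool_pos: [607.3, 175.7, 230.7]
tcp_rot: [180.0, 0.0, -32.1]
ft_force: [1.0, 0.6, 0.3]
finger_gap: 85.4
grip_force: 0.0
```

Call:
{"name": "send_rows", "arguments": {"increments": [[0, 0, 40, 0, 0, 0], [0, 0, 40, 0, 0, 0], [0, 0, 40, 0, 0, 0], [0, 0, 20, 0, 0, 0], [0, 0, 10, 0, 0, 0]]}}

```text
time: 4.72
tool_pos: [607.1, 175.7, 80.3]
tcp_rot: [179.9, 0.1, -32.1]
ft_force: [-0.0, 0.0, -0.2]
finger_gap: 85.2
grip_force: 0.0
```

Call:
{"name": "send_rows", "arguments": {"increments": [[0, 0, 9, 0, 0, 0], [0, 0, 5.5, 0, 0, 0], [0, 0, 0, 0, 0, 0]]}}

```text
time: 5.1
tool_pos: [607.8, 175.8, 67.1]
tcp_rot: [-180.0, -0.0, -32.2]
ft_force: [0.2, -0.1, -0.3]
finger_gap: 85.4
grip_force: 0.0
```

Call:
{"name": "send_rows", "arguments": {"increments": [[0, 0, 0, 0, 0, 0], [0, 0, 0, 0, 0, 0], [0, 0, 0, 0, 0, 0], [0, 0, 0, 0, 0, 0], [0, 0, 0, 0, 0, 0]], "grip": 0.2, "grip_force": 20}}

```text
time: 5.72
tool_pos: [607.6, 175.8, 66.8]
tcp_rot: [180.0, 0.0, -32.2]
ft_force: [-0.7, 0.3, 0.3]
finger_gap: 34.1
grip_force: 0.0
```

```bash
python3 - <<'E'
from h import *
from bench import r
d=r.snapshot("scene");print(r.sense()["finger_gap"],r.sense()["ft_force"])
c=d["view"]@[607,175.7,80,1];u=int(c[0]/c[2]*d["fx"]+d["cx"]);v=int(c[1]/c[2]*d["fy"]+d["cy"]);print(u,v)
cv2.imwrite("pics/s1.png",cv2.resize(d["img"][v-50:v+50,u-70:u+70],None,fx=5,fy=5,interpolation=cv2.INTER_CUBIC))
E
```

```text
33.97619810721143 [ 0.55547211 -0.0960844   0.51835125]
285 179
```

View pics/s1.png

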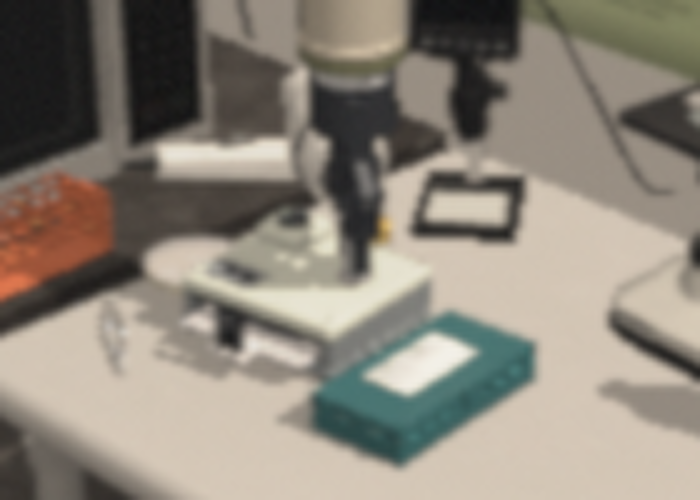

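The crop shows the fingers straddling the head at crop px (355,250), with the tips clear of the lid. Closing gently.

Call:
{"name": "send_rows", "arguments": {"increments": [[0, 0, 0, 0, 0, 0], [0, 0, 0, 0, 0, 0], [0, 0, 0, 0, 0, 0]], "grip": 0.5, "grip_force": 25}}

```text
time: 6.15
tool_pos: [608.3, 176.9, 67.3]
tcp_rot: [-179.9, -0.0, -32.2]
ft_force: [2.7, 4.9, -0.2]
finger_gap: 24.9
grip_force: 25.3
```

Call:
{"name": "send_rows", "arguments": {"increments": [[0, 0, 0, 0, 0, 0], [0, 0, 0, 0, 0, 0]]}}

```text
time: 6.4
tool_pos: [608.3, 176.9, 67.3]
tcp_rot: [-179.9, -0.0, -32.2]
ft_force: [2.7, 4.5, -0.2]
finger_gap: 25.0
grip_force: 25.3
```

Call:
{"name": "send_rows", "arguments": {"increments": [[0, -0.7, 0, 0, 0, 0], [0, -0.6, 0, 0, 0, 0], [0, 0, 0, 0, 0, 0]]}}

```text
time: 6.78
tool_pos: [608.5, 177.1, 67.2]
tcp_rot: [-180.0, -0.0, -32.2]
ft_force: [1.0, 3.0, 3.6]
finger_gap: 24.9
grip_force: 25.5
```

Call:
{"name": "send_rows", "arguments": {"increments": [[0, 0, -1, 0, 0, 0], [0, 0, 0, 0, 0, 0]]}}

```text
time: 7.02
tool_pos: [608.2, 177.0, 67.3]
tcp_rot: [-180.0, 0.0, -32.2]
ft_force: [3.3, 4.8, -2.6]
finger_gap: 24.8
grip_force: 25.1
```

Call:
{"name": "send_rows", "arguments": {"increments": [[0, 0, -1, 0, 0, 0], [0, 0, 0, 0, 0, 0]]}}

```text
time: 7.28
tool_pos: [608.1, 177.0, 68.0]
tcp_rot: [-180.0, 0.0, -32.2]
ft_force: [3.9, 4.2, -5.1]
finger_gap: 24.9
grip_force: 24.9
```

Call:
{"name": "send_rows", "arguments": {"increments": [[0, -0.7, -1, 0, 0, 0], [0, 0, 0, 0, 0, 0]]}}

```text
time: 7.52
tool_pos: [608.2, 177.2, 68.9]
tcp_rot: [179.9, 0.0, -32.2]
ft_force: [4.7, 2.7, -5.2]
finger_gap: 25.0
grip_force: 24.9
```

Call:
{"name": "send_rows", "arguments": {"increments": [[0, 0, -1, 0, 0, 0], [0, 0, 0, 0, 0, 0]]}}

```text
time: 7.78
tool_pos: [608.3, 177.2, 70.4]
tcp_rot: [180.0, 0.0, -32.2]
ft_force: [2.3, 1.4, -6.0]
finger_gap: 25.0
grip_force: 24.9
```

Call:
{"name": "send_rows", "arguments": {"increments": [[0, 0, -1, 0, 0, 0], [0, 0, 0, 0, 0, 0]]}}

```text
time: 8.02
tool_pos: [608.4, 177.3, 71.7]
tcp_rot: [180.0, 0.0, -32.2]
ft_force: [1.9, 1.0, -6.1]
finger_gap: 25.4
grip_force: 24.9
```

Call:
{"name": "send_rows", "arguments": {"increments": [[0, 0, -1, 0, 0, 0], [0, 0, 0, 0, 0, 0]]}}

```text
time: 8.28
tool_pos: [608.4, 177.4, 72.7]
tcp_rot: [180.0, 0.0, -32.2]
ft_force: [1.3, 1.0, -6.7]
finger_gap: 25.2
grip_force: 24.9
```

Call:
{"name": "send_rows", "arguments": {"increments": [[0, 0, -1, 0, 0, 0], [0, 0, 0, 0, 0, 0]]}}

```text
time: 8.52
tool_pos: [608.3, 177.3, 73.3]
tcp_rot: [180.0, 0.0, -32.2]
ft_force: [2.0, 0.3, -10.3]
finger_gap: 25.1
grip_force: 25.4
```

Call:
{"name": "send_rows", "arguments": {"increments": [[0, 0, -1, 0, 0, 0], [0, 0, 0, 0, 0, 0]]}}

```text
time: 8.78
tool_pos: [607.6, 177.2, 73.6]
tcp_rot: [179.9, 0.1, -32.2]
ft_force: [2.0, 0.1, -16.9]
finger_gap: 25.0
grip_force: 25.5
```

Call:
{"name": "send_rows", "arguments": {"increments": [[0, 0, 1, 0, 0, 0], [0, 0, 0, 0, 0, 0]]}}

```text
time: 9.02
tool_pos: [608.0, 177.3, 73.4]
tcp_rot: [179.9, 0.1, -32.2]
ft_force: [-1.1, -1.1, -13.2]
finger_gap: 24.7
grip_force: 25.7
```

Call:
{"name": "send_rows", "arguments": {"increments": [[0, 0, -0.3, 0, 0, -0.1], [0, 0, -0.2, 0, 0, -0.1], [0, 0, 0, 0, 0, 0]]}}

```text
time: 9.4
tool_pos: [608.0, 177.2, 73.9]
tcp_rot: [179.9, 0.1, -20.8]
ft_force: [-2.4, -0.3, -13.6]
finger_gap: 24.7
grip_force: 25.7
```

Call:
{"name": "send_rows", "arguments": {"increments": [[0, 0, -0.3, 0, 0, -0.18], [0, 0, -0.35, 0, 0, -0.18], [0, 0, 0, 0, 0, 0]]}}

```text
time: 9.78
tool_pos: [608.3, 177.1, 74.8]
tcp_rot: [180.0, 0.0, -0.3]
ft_force: [-3.1, -3.1, -12.0]
finger_gap: 25.0
grip_force: 25.8
```

Call:
{"name": "send_rows", "arguments": {"increments": [[0, 0, -0.4, 0, 0, -0.18], [0, 0, -0.45, 0, 0, -0.18], [0, 0, 0, 0, 0, 0]]}}

```text
time: 10.15
tool_pos: [608.4, 177.1, 75.7]
tcp_rot: [180.0, 0.0, 20.2]
ft_force: [-2.4, -3.7, -11.5]
finger_gap: 24.7
grip_force: 25.8
```

Call:
{"name": "send_rows", "arguments": {"increments": [[-0.2, 0.2, -0.4, 0, 0, -0.18], [-0.2, 0.2, -0.45, 0, 0, -0.18], [0, 0, 0, 0, 0, 0]]}}

```text
time: 10.52
tool_pos: [608.5, 176.9, 76.6]
tcp_rot: [180.0, -0.0, 40.7]
ft_force: [-2.3, -2.5, -12.8]
finger_gap: 25.0
grip_force: 25.7
```

Call:
{"name": "send_rows", "arguments": {"increments": [[-0.1, 0.1, -0.45, 0, 0, -0.18], [0, 0, -0.45, 0, 0, -0.18], [0, 0, 0, 0, 0, 0]]}}

```text
time: 10.9
tool_pos: [608.6, 176.8, 77.6]
tcp_rot: [180.0, -0.0, 61.3]
ft_force: [-0.6, -2.2, -11.6]
finger_gap: 25.1
grip_force: 25.7
```

Call:
{"name": "send_rows", "arguments": {"increments": [[0, 0.1, -0.35, 0, 0, -0.18], [0, 0.1, -0.35, 0, 0, -0.18], [0, 0, -0.4, 0, 0, -0.18], [0, 0, 0, 0, 0, 0]]}}

```text
time: 11.4
tool_pos: [608.9, 176.9, 78.8]
tcp_rot: [180.0, -0.0, 92.2]
ft_force: [-0.6, -1.2, -12.5]
finger_gap: 24.9
grip_force: 25.8
```

Call:
{"name": "send_rows", "arguments": {"increments": [[0, 0, -0.45, 0, 0, -0.18], [0, 0, -0.45, 0, 0, -0.18], [0, 0, -0.45, 0, 0, -0.18], [0, 0, 0, 0, 0, 0]]}}

```text
time: 11.9
tool_pos: [608.9, 177.1, 80.2]
tcp_rot: [179.9, -0.0, 123.1]
ft_force: [-0.6, 0.4, -12.7]
finger_gap: 24.8
grip_force: 25.8
```

Call:
{"name": "send_rows", "arguments": {"increments": [[0, 0, -0.25, 0, 0, -0.18], [0, 0, -0.35, 0, 0, -0.18], [0, 0, -0.4, 0, 0, -0.18], [0, 0, 0, 0, 0, 0]]}}

```text
time: 12.4
tool_pos: [609.0, 177.2, 81.4]
tcp_rot: [179.9, 0.0, 154.1]
ft_force: [-0.8, 1.0, -10.3]
finger_gap: 25.0
grip_force: 25.9
```

Call:
{"name": "send_rows", "arguments": {"increments": [[0, 0, -0.4, 0, 0, -0.18], [0, 0, -0.4, 0, 0, -0.18], [0, 0, 0, 0, 0, 0]]}}

```text
time: 12.78
tool_pos: [608.9, 177.3, 82.3]
tcp_rot: [179.9, 0.0, 174.7]
ft_force: [-0.3, 1.8, -10.2]
finger_gap: 25.0
grip_force: 26.0
```

```bash
python3 - <<'E'
from bench import r
s=r.sense();print(s["joint_pos"],s["wrist_torque"],s["ft_force"],s["tcp_rot"])
E
```

```text
[ 1.15789896e+01  1.90127891e+01  8.79085180e+01  3.78118092e-02
  7.30203657e+01 -7.31143284e+01] [0.60997373 0.04297362 0.07310375] [ -0.30784478   1.79990031 -10.16204103] [1.79948444e+02 4.53017861e-02 1.74682274e+02]
```

Call:
{"name": "send_rows", "arguments": {"increments": [[0, 0, -0.4, 0, 0, -0.18], [0, 0, -0.35, 0, 0, -0.18], [0, 0, 0, 0, 0, 0]]}}

```text
time: 13.15
tool_pos: [608.8, 177.3, 82.9]
tcp_rot: [180.0, 0.0, -164.7]
ft_force: [-0.9, 3.4, -9.2]
finger_gap: 25.1
grip_force: 26.0
```

Call:
{"name": "send_rows", "arguments": {"increments": [[0, 0, -0.3, 0, 0, -0.12], [0, 0, 0, 0, 0, 0]]}}

```text
time: 13.4
tool_pos: [608.7, 177.2, 83.1]
tcp_rot: [180.0, 0.0, -157.8]
ft_force: [0.4, 4.8, -9.7]
finger_gap: 24.7
grip_force: 26.0
```

```bash
python3 - <<'E'
from bench import r
s=r.sense();print(s["wrist_torque"],s["ft_force"],s["tcp_rot"])
E
```

```text
[0.97629829 0.17797549 0.08277686] [ 0.37792143  4.76674011 -9.66334997] [ 1.79967889e+02  3.40456768e-02 -1.57787332e+02]
```

Call:
{"name": "send_rows", "arguments": {"increments": [[0, 0, -0.1, 0, 0, -0.12], [0, 0, 0, 0, 0, 0]]}}

```text
time: 13.65
tool_pos: [608.7, 177.2, 83.1]
tcp_rot: [180.0, 0.0, -150.8]
ft_force: [-0.6, 4.6, -9.5]
finger_gap: 25.1
grip_force: 26.0
```

```bash
python3 - <<'E'
from bench import r
s=r.sense();print(s["wrist_torque"],s["ft_force"],s["tcp_rot"])
E
```

```text
[1.01401393 0.22187991 0.06282414] [-0.63452347  4.56079038 -9.4823308 ] [ 1.79975184e+02  2.86752584e-02 -1.50826992e+02]
```

Call:
{"name": "send_rows", "arguments": {"increments": [[0, -0.3, -0.2, 0, 0, -0.12], [0, -0.2, -0.2, 0, 0, -0.12], [0, 0, 0, 0, 0, 0]]}}

```text
time: 14.02
tool_pos: [608.6, 177.0, 83.3]
tcp_rot: [179.9, 0.0, -137.0]
ft_force: [-1.5, 6.0, -9.3]
finger_gap: 25.0
grip_force: 26.0
```

```bash
python3 - <<'E'
from bench import r
s=r.sense();print(s["wrist_torque"],s["ft_force"],s["tcp_rot"])
E
```

```text
[1.25712207 0.3585012  0.05136434] [-1.45300137  6.01808665 -9.30491901] [ 1.79942158e+02  1.32465939e-02 -1.37024675e+02]
```

Call:
{"name": "send_rows", "arguments": {"increments": [[0, 0, 0, 0, 0, -0.12], [0, 0, 0, 0, 0, -0.12], [0, 0, 0, 0, 0, 0]]}}

```text
time: 14.4
tool_pos: [608.5, 177.0, 83.4]
tcp_rot: [179.9, 0.0, -123.3]
ft_force: [-2.2, 6.8, -9.3]
finger_gap: 25.0
grip_force: 26.1
```

```bash
python3 - <<'E'
from bench import r
s=r.sense();print(s["wrist_torque"],s["ft_force"],s["tcp_rot"])
E
```

```text
[1.14247116 0.52240749 0.01504271] [-2.19709361  6.82874155 -9.2702153 ] [ 1.79944503e+02  2.29829208e-02 -1.23267241e+02]
```

Call:
{"name": "send_rows", "arguments": {"increments": [[-0.4, 0.5, 0.2, 0, 0, 0], [-0.4, 0.5, 0.2, 0, 0, 0], [0, 0, 0, 0, 0, 0]]}}

```text
time: 14.78
tool_pos: [608.6, 177.4, 83.2]
tcp_rot: [-180.0, -0.0, -123.1]
ft_force: [-1.8, 2.1, -7.1]
finger_gap: 25.0
grip_force: 26.3
```

Call:
{"name": "send_rows", "arguments": {"increments": [[0, 0, 0.4, 0, 0, -0.1], [0, 0, 0.4, 0, 0, -0.1], [0, 0, 0, 0, 0, 0]]}}

```text
time: 15.15
tool_pos: [608.7, 177.5, 83.3]
tcp_rot: [-180.0, 0.0, -111.5]
ft_force: [-3.9, 0.5, 0.0]
finger_gap: 25.0
grip_force: 26.8
```

```bash
python3 - <<'E'
from bench import r
s=r.sense();print(s["wrist_torque"],s["ft_force"],s["tcp_rot"],s["joint_pos"][5])
E
```

```text
[0.34515787 1.07513876 0.06557223] [-3.94718132  0.48770352  0.04911261] [-1.79971812e+02  1.46207449e-02 -1.11486763e+02] -146.88504377024108
```

Call:
{"name": "send_rows", "arguments": {"increments": [[0, 0, 0, 0, 0, 0], [0, 0, 0, 0, 0, 0], [0, 0, 0, 0, 0, 0], [0, 0, 0, 0, 0, 0]], "grip": -0.3}}

```text
time: 15.65
tool_pos: [608.8, 177.4, 82.4]
tcp_rot: [-180.0, 0.0, -111.5]
ft_force: [0.2, -0.1, -0.1]
finger_gap: 55.5
grip_force: 0.0
```

Call:
{"name": "send_rows", "arguments": {"increments": [[0, 0, -10, 0, 0, 0], [0, 0, -30, 0, 0, 0], [0, 0, -50, 0, 0, 0], [0, 0, -50, 0, 0, 0], [0, 0, 0, 0, 0, 0]]}}

```text
time: 16.27
tool_pos: [611.6, 178.2, 229.6]
tcp_rot: [-179.5, 0.3, -111.5]
ft_force: [0.6, -0.3, -0.3]
finger_gap: 55.8
grip_force: 0.0
```

Call:
{"name": "send_rows", "arguments": {"increments": [[35, 45, 0, 0, 0, 0.187], [35, 45, 0, 0, 0, 0.187], [35, 45, 0, 0, 0, 0.187], [0, 0, 0, 0, 0, 0.187], [0, 0, 0, 0, 0, 0]]}}

```text
time: 16.9
tool_pos: [439.9, 160.8, 222.2]
tcp_rot: [-180.0, 0.0, -154.2]
ft_force: [0.4, 1.3, -0.1]
finger_gap: 55.8
grip_force: 0.0
```

```bash
cat > look.py <<'E'
import sys
from h import *
from bench import r
d=r.snapshot("top");np.savez(sys.argv[1]+".npz",**d)
cv2.imwrite(f"pics/{sys.argv[1]}.png",cv2.resize(d["img"][150:260,190:340],None,fx=5,fy=5,interpolation=cv2.INTER_CUBIC))
p=cloud(d).reshape(-1,3)
t=p[(np.hypot(p[:,0]-608,p[:,1]-176)<25)&(p[:,2]>62)&(p[:,2]<130)]
hi=t[t[:,2]>np.percentile(t[:,2],90)-8];print("head",len(hi),np.median(hi,0),np.percentile(hi[:,2],[25,50,75]))
x=p[(p[:,0]<545)&(p[:,0]>390)&(np.abs(p[:,1]-197)<45)&(p[:,2]>58)&(p[:,2]<70)&((p[:,0]<505))]
if len(x):print("pull",len(x),x.mean(0))
q=p[(p[:,0]>500)&(p[:,0]<668)&(p[:,1]>128)&(p[:,1]<304)&(p[:,2]>50)&(p[:,2]<60)]
print("lid",cv2.minAreaRect(q[:,:2].astype(np.float32)))
print(r.sense()["tool_pos"],r.sense()["tcp_rot"])
E
python3 look.py t1
```

```text
head 53 [605.90226052 175.27945502 107.60273778] [105.66029313 107.60273778 109.5950818 ]
lid ((597.0253295898438, 215.5302734375), (174.6370849609375, 140.73841857910156), 89.96688842773438)
[440.40483189 160.75529351 222.32918293] [-1.79988092e+02  3.41027016e-02 -1.54073041e+02]
```

View pics/t1.png

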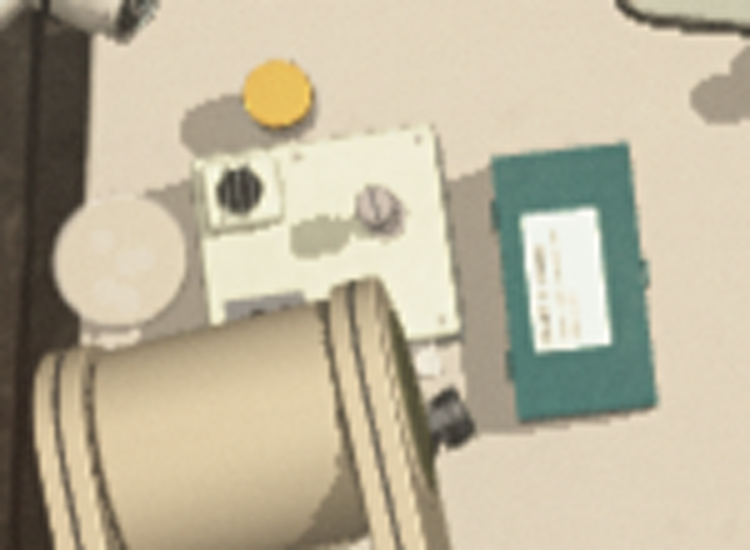

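The crop shows the screw head raised at crop px (378,210), about 15 mm higher than at rest, and the scanner unmoved. The wrist torque was ambiguous, so I'll regrasp and turn again to prove the stop.

Call:
{"name": "send_rows", "arguments": {"increments": [[0, 0, 0, 0, 0, 0.185], [0, 0, 0, 0, 0, 0.185], [0, 0, 0, 0, 0, 0.185], [0, 0, 0, 0, 0, 0.185], [0, 0, 0, 0, 0, 0.185]], "grip": -0.5}}

```text
time: 17.58
tool_pos: [441.0, 160.6, 222.0]
tcp_rot: [-180.0, -0.0, 152.6]
ft_force: [-0.8, 0.1, 0.0]
finger_gap: 63.7
grip_force: 0.0
```

Call:
{"name": "send_rows", "arguments": {"increments": [[0, 0, 0, 0, 0, 0.185], [0, 0, 0, 0, 0, 0.185], [0, 0, 0, 0, 0, 0.185], [0, 0, 0, 0, 0, 0.185], [0, 0, 0, 0, 0, 0.185]]}}

```text
time: 18.2
tool_pos: [441.0, 160.6, 222.0]
tcp_rot: [-180.0, 0.0, 99.6]
ft_force: [0.6, 0.3, -0.7]
finger_gap: 64.4
grip_force: 0.0
```

Call:
{"name": "send_rows", "arguments": {"increments": [[-4.2, 56.2, 0, 0, 0, 0], [-4.2, 56.2, 0, 0, 0, 0], [-4.2, 56.2, 0, 0, 0, 0], [0, 0, 0, 0, 0, 0], [0, 0, 0, 0, 0, 0]]}}

```text
time: 18.82
tool_pos: [608.6, 176.5, 221.0]
tcp_rot: [-179.9, 0.0, 99.8]
ft_force: [0.0, -0.1, 0.4]
finger_gap: 64.1
grip_force: 0.0
```

Call:
{"name": "send_rows", "arguments": {"increments": [[0.8, 0, 40, 0, 0, 0], [0, 0, 50, 0, 0, 0], [0, 0, 30, 0, 0, 0], [0, 0, 20, 0, 0, 0], [0, 0, 0, 0, 0, 0]]}}

```text
time: 19.45
tool_pos: [607.4, 177.4, 81.7]
tcp_rot: [-179.9, 0.0, 99.7]
ft_force: [-0.3, -0.3, -0.2]
finger_gap: 64.1
grip_force: 0.0
```

Call:
{"name": "send_rows", "arguments": {"increments": [[0, 0, 0, 0, 0, 0], [0, 0, 0, 0, 0, 0], [0, 0, 0, 0, 0, 0], [0, 0, 0, 0, 0, 0], [0, 0, 0, 0, 0, 0]], "grip": 0.5, "grip_force": 50}}

```text
time: 20.08
tool_pos: [609.2, 177.8, 84.3]
tcp_rot: [179.9, -0.0, 99.7]
ft_force: [-4.5, 0.0, 6.9]
finger_gap: 24.2
grip_force: 49.6
```

Call:
{"name": "send_rows", "arguments": {"increments": [[0, 0, 0, 0, 0, -0.1], [0, 0, 0, 0, 0, -0.1], [0, 0, 0, 0, 0, 0]]}}

```text
time: 20.45
tool_pos: [609.1, 177.7, 84.7]
tcp_rot: [179.9, 0.0, 111.2]
ft_force: [-7.2, -1.6, 12.6]
finger_gap: 24.1
grip_force: 50.7
```

```bash
python3 - <<'E'
from bench import r
s=r.sense();print(s["wrist_torque"],s["ft_force"],s["tcp_rot"],s["joint_pos"][5])
E
```

```text
[-0.19319171  1.06739363 -0.02806796] [-7.17365333 -1.60008415 12.56702173] [1.79912687e+02 1.17215866e-02 1.11236005e+02] -9.605811238546758
```

Call:
{"name": "send_rows", "arguments": {"increments": [[0.2, -0.5, -1, 0, 0, 0], [0.2, -0.5, -1.2, 0, 0, 0], [0, 0, 0, 0, 0, 0]]}}

```text
time: 20.82
tool_pos: [608.4, 177.7, 85.2]
tcp_rot: [179.9, 0.0, 111.1]
ft_force: [2.7, 1.6, 1.2]
finger_gap: 24.1
grip_force: 50.0
```

Call:
{"name": "send_rows", "arguments": {"increments": [[0, 0, -0.4, 0, 0, -0.15], [0, 0, -0.3, 0, 0, -0.15], [0, 0, 0, 0, 0, 0]]}}

```text
time: 21.2
tool_pos: [608.2, 177.6, 85.5]
tcp_rot: [179.9, 0.0, 128.3]
ft_force: [4.3, 1.5, 0.8]
finger_gap: 24.4
grip_force: 50.0
```

```bash
python3 - <<'E'
from bench import r
s=r.sense();print(s["wrist_torque"],s["ft_force"],s["tcp_rot"],s["joint_pos"][5])
E
```

```text
[ 0.38883749 -0.91650332 -0.25418273] [4.27975607 1.54821421 0.83978509] [1.79902834e+02 3.30013693e-02 1.28254255e+02] -26.619505141670444
```

Call:
{"name": "send_rows", "arguments": {"increments": [[0, 0.4, -0.2, 0, 0, -0.1], [0, 0.3, 0, 0, 0, -0.1], [0, 0, 0, 0, 0, 0]]}}

```text
time: 21.58
tool_pos: [608.7, 177.7, 85.9]
tcp_rot: [179.9, 0.1, 139.6]
ft_force: [4.2, -1.8, 2.8]
finger_gap: 23.8
grip_force: 52.0
```

```bash
python3 - <<'E'
from bench import r
s=r.sense();print(s["wrist_torque"],s["ft_force"],s["tcp_rot"],s["joint_pos"][5])
E
```

```text
[ 0.07045085 -0.66991158 -0.33683563] [ 4.19359782 -1.79755542  2.82597214] [1.79948103e+02 6.61824440e-02 1.39560326e+02] -37.89823459184117
```

Call:
{"name": "send_rows", "arguments": {"increments": [[0, 0, 0, 0, 0, -0.1], [0, 0, 0, 0, 0, -0.1], [0, 0, 0, 0, 0, 0]]}}

```text
time: 21.95
tool_pos: [609.0, 178.1, 85.6]
tcp_rot: [179.9, 0.1, 151.0]
ft_force: [9.7, 1.7, -2.3]
finger_gap: 24.3
grip_force: 52.4
```

```bash
python3 - <<'E'
from bench import r
s=r.sense();print(s["wrist_torque"],s["ft_force"],s["tcp_rot"],s["joint_pos"][5])
E
```

```text
[ 0.34667403 -1.60757902 -0.15541497] [ 9.71319423  1.70942778 -2.31428882] [1.79902194e+02 1.06051354e-01 1.51017573e+02] -49.350048492833366
```

Call:
{"name": "send_rows", "arguments": {"increments": [[-0.9, 0.5, 0, 0, 0, 0], [0, 0, 0, 0, 0, 0]]}}

```text
time: 22.2
tool_pos: [609.5, 178.4, 85.4]
tcp_rot: [179.9, 0.0, 150.9]
ft_force: [6.9, 1.9, -1.2]
finger_gap: 24.5
grip_force: 52.6
```

Call:
{"name": "send_rows", "arguments": {"increments": [[0, 0, 0, 0, 0, 0], [0, 0, 0, 0, 0, 0], [0, 0, 0, 0, 0, 0], [0, 0, 0, 0, 0, 0]], "grip": -0.3, "grip_force": 25}}

```text
time: 22.7
tool_pos: [608.7, 177.9, 85.1]
tcp_rot: [-180.0, -0.0, 151.2]
ft_force: [0.4, -0.0, -0.7]
finger_gap: 55.5
grip_force: 0.0
```

Call:
{"name": "send_rows", "arguments": {"increments": [[0, 0, -10, 0, 0, 0], [0, 0, -30, 0, 0, 0], [0, 0, -50, 0, 0, 0], [0, 0, -50, 0, 0, 0], [0, 0, 0, 0, 0, 0]]}}

```text
time: 23.32
tool_pos: [612.1, 178.6, 232.8]
tcp_rot: [179.6, 0.5, 151.2]
ft_force: [0.1, 0.6, -0.1]
finger_gap: 55.4
grip_force: 0.0
```

Call:
{"name": "send_rows", "arguments": {"increments": [[50, -30, 0, 0, 0, -0.165], [50, -30, 0, 0, 0, -0.165], [50, -30, 0, 0, 0, -0.165], [0, 0, 0, 0, 0, -0.165], [0, 0, 0, 0, 0, 0]]}}

```text
time: 23.95
tool_pos: [438.8, 142.8, 225.4]
tcp_rot: [180.0, 0.1, -171.0]
ft_force: [0.0, -0.4, -0.3]
finger_gap: 55.8
grip_force: 0.0
```

```bash
python3 look.py t2
```

```text
head 56 [606.31190484 175.64261034 107.78411237] [105.74450269 107.78411237 109.3573867 ]
lid ((600.4548950195312, 215.38031005859375), (135.13739013671875, 173.40341186523438), 0.46912288665771484)
[439.34161205 142.90142196 225.53591469] [ 1.79995995e+02  4.61801013e-02 -1.71156528e+02]
```

View pics/t2.png

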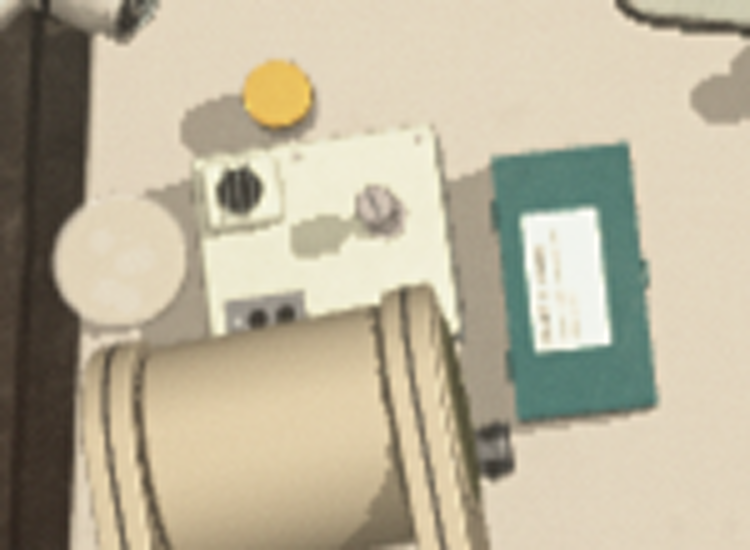

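Head height is the same (107.8), so the screw is parked at its stop; it's at crop px (378,208). Scanner outline unchanged. Now the pull.

Call:
{"name": "send_rows", "arguments": {"increments": [[-30, 25, 0, 0, 0, 0], [-30, 25, 0, 0, 0, 0], [0, 0, 50, 0, 0, 0], [0, 0, 50, 0, 0, 0], [0, 0, 0, 0, 0, 0]]}}

```text
time: 24.62
tool_pos: [487.5, 200.9, 120.3]
tcp_rot: [-179.9, -0.6, -171.1]
ft_force: [-1.2, -0.9, -0.2]
finger_gap: 55.4
grip_force: 0.0
```

Call:
{"name": "send_rows", "arguments": {"increments": [[0, 0, 40, 0, 0, 0], [0, 0, 30, 0, 0, 0], [0, 0, 15, 0, 0, 0], [0, 0, 5, 0, 0, 0], [0, 0, 0, 0, 0, 0]]}}

```text
time: 25.25
tool_pos: [491.6, 202.0, 36.6]
tcp_rot: [180.0, 0.1, -171.0]
ft_force: [1.0, 0.1, 0.6]
finger_gap: 55.4
grip_force: 0.0
```

Call:
{"name": "send_rows", "arguments": {"increments": [[0, 0, 0, 0, 0, 0], [0, 0, 0, 0, 0, 0], [0, 0, 0, 0, 0, 0], [0, 0, 0, 0, 0, 0], [0, 0, 0, 0, 0, 0]], "grip": 0.5, "grip_force": 20}}

```text
time: 25.88
tool_pos: [491.4, 202.0, 36.4]
tcp_rot: [180.0, 0.1, -170.9]
ft_force: [-0.8, 0.6, 5.9]
finger_gap: 25.4
grip_force: 25.6
```

Call:
{"name": "send_rows", "arguments": {"increments": [[0, 0, -1, 0, 0, 0], [2, 0, 0, 0, 0, 0], [2, 0, 0, 0, 0, 0], [2, 0, 0, 0, 0, 0], [2, 0, 0, 0, 0, 0]]}}

```text
time: 26.5
tool_pos: [482.7, 200.7, 36.5]
tcp_rot: [180.0, 0.0, -170.9]
ft_force: [0.7, 2.6, 2.7]
finger_gap: 25.4
grip_force: 25.2
```

Call:
{"name": "send_rows", "arguments": {"increments": [[3, 0, 0, 0, 0, 0], [3, 0, 0, 0, 0, 0], [3, 0, 0, 0, 0, 0], [3, 0, 0, 0, 0, 0], [3, 0, 0, 0, 0, 0]]}}

```text
time: 27.12
tool_pos: [467.8, 198.3, 36.4]
tcp_rot: [180.0, 0.0, -170.9]
ft_force: [0.4, 6.0, 4.4]
finger_gap: 25.6
grip_force: 25.4
```

Call:
{"name": "send_rows", "arguments": {"increments": [[2, 0.5, -0.5, 0, 0, 0], [3, 0.5, -0.3, 0, 0, 0], [3, 0.1, 0, 0, 0, 0], [3, 0.1, 0, 0, 0, 0], [0, 0, 0, 0, 0, 0]]}}

```text
time: 27.75
tool_pos: [455.9, 196.8, 36.6]
tcp_rot: [-179.9, -0.1, -170.9]
ft_force: [-0.9, -4.4, -0.3]
finger_gap: 25.6
grip_force: 25.0
```

Call:
{"name": "send_rows", "arguments": {"increments": [[3, 0.1, 0, 0, 0, 0], [3, 0.1, 0, 0, 0, 0], [3, 0.1, 0, 0, 0, 0], [3, 0.1, 0, 0, 0, 0], [0, 0, 0, 0, 0, 0]]}}

```text
time: 28.38
tool_pos: [444.2, 195.3, 36.6]
tcp_rot: [-179.9, -0.1, -170.9]
ft_force: [0.4, -5.3, -1.4]
finger_gap: 25.5
grip_force: 24.8
```

Call:
{"name": "send_rows", "arguments": {"increments": [[2, -0.3, 0, 0, 0, 0], [3, -0.2, 0, 0, 0, 0], [3, 0, 0, 0, 0, 0], [3, 0, 0, 0, 0, 0], [0, 0, 0, 0, 0, 0]]}}

```text
time: 29.0
tool_pos: [433.2, 193.6, 36.7]
tcp_rot: [-180.0, -0.1, -170.9]
ft_force: [-0.3, -3.7, -4.3]
finger_gap: 25.8
grip_force: 24.4
```

Call:
{"name": "send_rows", "arguments": {"increments": [[2, 0, 0, 0, 0, 0], [1, 0, 0, 0, 0, 0], [1, 0, 0, 0, 0, 0], [0, 0, 0, 0, 0, 0]]}}

```text
time: 29.5
tool_pos: [430.0, 193.2, 37.0]
tcp_rot: [180.0, -0.0, -170.9]
ft_force: [0.9, -3.2, -6.6]
finger_gap: 25.6
grip_force: 24.1
```

Call:
{"name": "send_rows", "arguments": {"increments": [[1, -0.2, 0.5, 0, 0, 0], [1, -0.1, 0.3, 0, 0, 0], [0, 0, 0, 0, 0, 0]]}}

```text
time: 29.88
tool_pos: [428.5, 192.9, 36.6]
tcp_rot: [180.0, 0.0, -170.9]
ft_force: [0.4, -0.5, -4.2]
finger_gap: 25.5
grip_force: 24.6
```

Call:
{"name": "send_rows", "arguments": {"increments": [[0.6, 0, 0, 0, 0, 0], [0, 0, 0, 0, 0, 0]]}}

```text
time: 30.12
tool_pos: [427.9, 192.8, 36.6]
tcp_rot: [180.0, 0.0, -170.9]
ft_force: [-0.2, 0.8, -2.0]
finger_gap: 25.6
grip_force: 24.7
```

Call:
{"name": "send_rows", "arguments": {"increments": [[0.5, 0, 0, 0, 0, 0], [0, 0, 0, 0, 0, 0]]}}

```text
time: 30.38
tool_pos: [427.3, 192.6, 36.5]
tcp_rot: [180.0, 0.0, -170.9]
ft_force: [1.0, 2.5, -0.4]
finger_gap: 25.2
grip_force: 24.9
```

Call:
{"name": "send_rows", "arguments": {"increments": [[0.5, 0.1, 0, 0, 0, 0], [0, 0, 0, 0, 0, 0]]}}

```text
time: 30.62
tool_pos: [427.0, 192.6, 36.5]
tcp_rot: [180.0, 0.1, -170.9]
ft_force: [2.8, 1.8, -0.4]
finger_gap: 25.7
grip_force: 24.9
```

Call:
{"name": "send_rows", "arguments": {"increments": [[0.5, 0.1, 0, 0, 0, 0], [0, 0, 0, 0, 0, 0]]}}

```text
time: 30.88
tool_pos: [427.0, 192.6, 36.6]
tcp_rot: [180.0, 0.1, -170.9]
ft_force: [6.4, 2.3, -2.8]
finger_gap: 25.5
grip_force: 24.6
```

Call:
{"name": "send_rows", "arguments": {"increments": [[0, 0, 0, 0, 0, 0], [0, 0, 0, 0, 0, 0], [0, 0, 0, 0, 0, 0], [0, 0, 0, 0, 0, 0]], "grip": -0.3}}

```text
time: 31.38
tool_pos: [425.9, 192.4, 36.1]
tcp_rot: [-180.0, -0.0, -170.9]
ft_force: [-0.4, -0.3, 0.4]
finger_gap: 55.9
grip_force: 0.0
```

Call:
{"name": "send_rows", "arguments": {"increments": [[0, 0, -15, 0, 0, 0], [0, 0, -40, 0, 0, 0], [0, 0, -50, 0, 0, 0], [0, 0, -50, 0, 0, 0], [0, 0, 0, 0, 0, 0]]}}

```text
time: 32.0
tool_pos: [429.2, 193.5, 197.7]
tcp_rot: [179.9, 0.6, -170.9]
ft_force: [1.6, -0.1, -0.1]
finger_gap: 55.5
grip_force: 0.0
```

Call:
{"name": "send_rows", "arguments": {"increments": [[0, -50, 0, 0, 0, 0], [0, -50, 0, 0, 0, 0], [0, -50, 0, 0, 0, 0], [0, -50, 0, 0, 0, 0], [0, 0, 0, 0, 0, 0]]}}

```text
time: 32.62
tool_pos: [457.4, -7.9, 191.0]
tcp_rot: [-180.0, -0.0, -171.2]
ft_force: [-0.6, -0.0, 0.1]
finger_gap: 55.6
grip_force: 0.0
```

```bash
python3 look.py t3
```

```text
head 56 [605.75445695 174.9234133  108.36328883] [106.59855045 108.36328883 110.01733873]
pull 25 [425.97654362 189.4108713   63.73311889]
lid ((595.50146484375, 216.8904571533203), (153.84434509277344, 160.2609100341797), 8.597590446472168)
[457.2549299   -6.27946566 190.91452836] [ 1.79977294e+02 -4.95484683e-02 -1.71132606e+02]
```

View pics/t3.png

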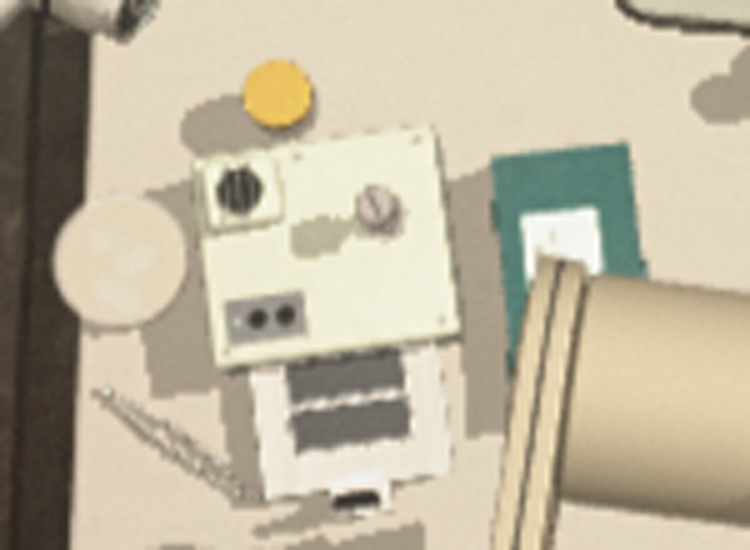

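The picture shows the carrier fully out with its pull at crop px (357,497), measured 65 mm of travel. The head is still raised at (378,208), and the scanner and bystanders are where they were.

```bash
python3 -c "
from bench import r
print(r.hand_in())"
```

```text
the job is handed in; nothing more can be done
None
```

The transport screw is parked at its stop and holding by itself, and the carrier is drawn fully out (65 mm measured), handed in at about 33 s. One caution: the upward pull on the screw briefly read 16.9 N, above the roughly 14 N tipping point, before I eased it; later pictures show the scanner unmoved, but I can't rule out that a foot lifted for a moment.

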